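Bolt down the snack tray

TASK

The wind is getting up: bolt down the tray that holds the green snack tub. With the fingertips push the red knob of that tray's bolt forward along its slot to the corner, then sideways round the corner to the end of the slot; push gently, without pinching or forcing the knob. Leave the other tray's bolt and everything on the trays where they are, and finish clear of it all.

Things in the scene. Friction and masses are not known exactly. Their poses are not given: they have to be found in the camera images.
- tray_left: The left (+y) unit, fixed: a shallow white tray with a slide bolt at its robot-side edge. Origin on the table (z = 0); x from bolt to tray, y left, z up. In mm: tray x -20 to 190, y -110 to 110, rim 24 high. Bolt's aluminium cover plate, top at z = 20: x -174 to -71, y -28 to 58. Dark keeper block, 22 high: x -54 to -20, y -18 to 18.
- left_slot_corner (a point): Corner of the left (+y) L-shaped slot (12 mm wide), at the plate's top: on the crossing of the legs' centre lines, at (-95, 0, 20) mm in tray_left. The first leg comes here along +x from its start, 55 mm back at (-150, 0).
- left_slot_end (a point): Nominal pin position at the end of the slot's second leg, at the plate's top: (-95, 32, 20) mm in tray_left, 32 mm from the corner along +y.
- bolt_left (a joint): Travel (m) of the left (+y) brass bolt and its knob along the first leg of the slot (+x of tray_left): 0 at the slot's start (unlocked), 0.055 in line with the second leg (bolt in the keeper); the slot's end lets it reach 0.057. Friction about 2 N holds it where it is left.
- knob_left (a joint): Travel (m) of the left (+y) red knob along the second leg (+y of tray_left, outwards): 0 in line with the first leg, 0.032 nominal end (stop at 0.034), with the pin 2 mm free either side in the slot. It can move only when the bolt is forward. Friction about 1.5 N, no spring.
- knob_left_top (a point): Centre of the flat top of the left (+y) red knob, an upright cylinder 18 mm in diameter and 30 mm tall that stands on an 8 mm pin; its top is 52.5 mm and its underside 22.5 mm above the table, 2.5 mm above the cover plate. It slides in the slot and cannot be lifted out or tilted.
- tray_right: The right (-y) unit, fixed: a shallow wooden tray with a slide bolt at its robot-side edge. Origin on the table (z = 0); x from bolt to tray, y left, z up. In mm: tray x -20 to 190, y -110 to 110, rim 24 high. Bolt's aluminium cover plate, top at z = 20: x -174 to -71, y -58 to 28. Dark keeper block, 22 high: x -54 to -20, y -18 to 18.
- right_slot_corner (a point): Corner of the right (-y) L-shaped slot (12 mm wide), at the plate's top: on the crossing of the legs' centre lines, at (-95, 0, 20) mm in tray_right. The first leg comes here along +x from its start, 55 mm back at (-150, 0).
- right_slot_end (a point): Nominal pin position at the end of the slot's second leg, at the plate's top: (-95, -32, 20) mm in tray_right, 32 mm from the corner along -y.
- bolt_right (a joint): Travel (m) of the right (-y) brass bolt and its knob along the first leg of the slot (+x of tray_right): 0 at the slot's start (unlocked), 0.055 in line with the second leg (bolt in the keeper); the slot's end lets it reach 0.057. Friction about 2 N holds it where it is left.
- knob_right (a joint): Travel (m) of the right (-y) red knob along the second leg (-y of tray_right, outwards): 0 in line with the first leg, 0.032 nominal end (stop at 0.034), with the pin 2 mm free either side in the slot. It can move only when the bolt is forward. Friction about 1.5 N, no spring.
- knob_right_top (a point): Centre of the flat top of the right (-y) red knob, an upright cylinder 18 mm in diameter and 30 mm tall that stands on an 8 mm pin; its top is 52.5 mm and its underside 22.5 mm above the table, 2.5 mm above the cover plate. It slides in the slot and cannot be lifted out or tilted.
- tub_center (a point): Centre of the closed green snack tub, 93 x 70 x 58 mm tall, pale green lid with white clips; loose, standing in one of the two trays, on a floor 4 mm above the table. The tray that it stands in is the one to lock.
- bowl_center (a point): Centre of the empty glass bowl, 106 mm across, 45 mm tall; loose, in the tray without the tub.
- tumbler_center (a point): Centre of the stainless tumbler, 72 mm across, 100 mm tall; loose, in the left tray.
- coaster: Underside centre of the round blue ceramic coaster, 84 mm across, 9 mm thick; loose, in the right tray.
Things that resemble listed ones, but are neither listed nor needed, are in the scene too. What is shaped like the part that bears tub_center but purple is not meant.

How it is judged:
By the outcome, as a careful person would: the job done as asked, in the order asked, and still so for the second after the job is handed in, with the robot touching nothing.
It also fails if it takes over 42 s, if anything falls off the work surface, if the arm or the gripper's body presses on something with over 40 N, if the wrist force passes 120 N, or if a joint passes its speed limit or range.

ROBOT

A 6-joint arm with a two-finger parallel gripper is mounted at the origin on the work surface. World frame = base frame: x ahead of the robot, y to its left, z up, the work surface at z = 0. Lengths are in m, angles in rad, forces in N, time in s.
With the tool pointing down it reaches from about 0.25 to 0.775 m from the base axis. Payload 4 kg.
Tool frame: the origin (TCP) lies between the finger pads; the fingertips stand 22 mm ahead of it and the grasp point (between the pads) lies 3 mm ahead of it; x points along the fingers, y is the direction in which the jaws open and shut, and the axes are right-handed (so a half turn about x gives the same grasp; the last joint's range is limited). The gripper opens to 85 mm and grips with 20 to 120 N. Pads are 22 mm wide; open, the fingers measure 114 mm over their backs; the gripper's body (76 mm by 85 mm) begins 54 mm behind the grasp point. The pads swing forward as they close: fully open they stand 13 mm farther back than shut.
Start: joints at [1.097, 0.087, 1.371, -0, 1.684, -0.103], TCP at [0.199, 0.513, 0.253] pointing down, gripper open.
Joint ranges: [-3.1, 3.1], [-0.76, 2.03], [0.27, 2.55], [-1.08, 4.22], [0.17, 2.65], [-2.57, 2.57]. Speed limits (rad/s): [2.79, 2.79, 3.14, 3.14, 3.14, 3.14].

INTERFACE

Orientations are given as a unit quaternion [w, x, y, z].
In Python, from rig import reach, movel, movej, move_gripper, hold, inverse_kinematics, get_obs, get_image, Unreachable, hand_in gives the robot as it stands. The module is installed in compiled form; this text tells all that it offers. Calls block until the motion is done:
- reach(position, orientation): joint-space move of the TCP to a pose.
- movel(position, orientation=None, v=0.15, f_stop=None): straight line of the TCP; orientation=None keeps the orientation; v is the mean speed in m/s. With f_stop (N) it stops when the force on the tool has changed by that much, and returns True; else False.
- movej(angles): joint-space move.
- move_gripper(opening, squeeze=None): opening from 0.0 (shut) to 1.0 (fully open); squeeze is the grip in N (None keeps the last); returns when the fingers have stopped.
- hold(seconds).
- inverse_kinematics(position, orientation): joint angles nearest the present ones, or None.
- get_obs(): the state.
- get_image(name): name is "side" or "top"; returns a dict with "frame" (480x640x3 uint8, red, green, blue), "range_z" (480x640 float32, m along the optical axis (not along the pixel's ray), 0 where there is no reading), "fovy" (degrees; the focal length in pixels is half the picture's height over the tangent of half this angle, whatever the lens; pixels are square), "cx", "cy" (the principal point, pixels), "k1" (the pictures are not rectified: a ray, as slopes to the right and down, at radius r is drawn at 1 + k1 r^2 times it, then the intrinsics apply), "rvec" (rotation vector, rad) and "tvec" (3), from world to camera coordinates, as OpenCV has them. Camera axes: x right, y down, z forward; pixel columns grow to the right and rows downward; lengths in m; the calibration is good to about 2 mm. A picture is of the moment at which its call begins.
A pose or a line that the arm cannot do raises Unreachable and nothing moves.
- hand_in(): hands the job in, once; it reports no verdict.
The state is a dict: "time": time; "qpos": joint angles; "dq": joint speeds; "tau": joint torques, N m; "ee_pos": TCP position; "tcp_rot": TCP orientation; "contact_force": force on the tool from outside, world axes, zero at the start; "ft_torque": the same for the moment, N m; "width": opening from 0.0 (shut) to 1.0 (fully open).
Only numpy, scipy, OpenCV 4.12 (cv2) and the standard library are available. Lean on these libraries where they do the work, as an engineer would, in place of code of your own. Each camera call takes 0.05 s, during which the arm holds its last target. There are 200 camera calls.

## Working session

There is one attempt and no reset: what is moved stays moved. The work goes in short steps, each a Python script; the robot and the scene stay as the last script left them, time stands still between calls to the robot, and variables do not carry over. Pictures are saved under pics/ and viewed, on a budget of 10 in all, crops included, one or two more only if the job needs it, and the job is handed in when it is done.

```bash
mkdir -p pics
cat > h.py <<'E'
import numpy as np, cv2
from rig import *
def cam(n):
    im=get_image(n); return im
def save(im,p,crop=None,s=1):
    f=im["frame"][:,:,::-1]
    if crop: f=f[crop[1]:crop[3],crop[0]:crop[2]]
    cv2.imwrite(p,cv2.resize(f,None,fx=s,fy=s,interpolation=cv2.INTER_CUBIC))
def ray(im,u,v):
    f=240/np.tan(np.radians(im["fovy"])/2)
    d=np.array([(u-im["cx"])/f,(v-im["cy"])/f]); s=d.copy()
    for _ in range(30): s=d/(1+im["k1"]*(s@s))
    R=cv2.Rodrigues(np.array(im["rvec"],float))[0]; t=np.array(im["tvec"],float).ravel()
    return -R.T@t, R.T@np.array([s[0],s[1],1.])
def onplane(im,u,v,z):
    o,d=ray(im,u,v); return o+d*(z-o[2])/d[2]
def pt(im,u,v):
    o,d=ray(im,u,v); return o+d*im["range_z"][int(round(v)),int(round(u))]
E
python3 - <<'E'
from h import *
for n in("top","side"):
    im=cam(n); save(im,f"pics/{n}0.png"); print(n,im["fovy"],im["k1"],ray(im,320,240))
    hsv=cv2.cvtColor(im["frame"],cv2.COLOR_RGB2HSV)
    m=(((hsv[...,0]<6)|(hsv[...,0]>174))&(hsv[...,1]>140)&(hsv[...,2]>70)).astype(np.uint8)
    N,_,st,c=cv2.connectedComponentsWithStats(m)
    for i in range(1,N):
        if st[i,4]>20: print(st[i],c[i].round(1),onplane(im,*c[i],.0525).round(4),pt(im,*c[i]).round(4))
print(get_obs())
E
```

```text
top 55.86098137095564 -0.10442800623841164 (array([0.38664295, 0.04261715, 1.09467683]), array([ 0.18706392,  0.01692301, -0.98221594]))
[ 611  134   29  102 1458] [630.6 171.1] [ 0.7456 -0.7289  0.0525] [ 0.888  -1.0349 -0.3609]
[447 269   8   7  47] [450.5 271.9] [ 0.5032 -0.2409  0.0525] [ 0.5031 -0.2407  0.0533]
[262 292   7   7  42] [265.  294.9] [0.4591 0.1893 0.0525] [0.4588 0.1888 0.0564]
side 45.30295067825261 -0.15212410998457587 (array([ 0.23886128, -0.60014269,  0.80437098]), array([ 0.35386289,  0.6082212 , -0.71053195]))
[209 223   7   5  24] [212.1 224.9] [0.4603 0.1887 0.0525] [0.4607 0.1899 0.0514]
[354 381  10   9  74] [358.4 385. ] [ 0.5042 -0.2454  0.0525] [ 0.5055 -0.2436  0.0486]
{'time': 0.1, 'qpos': array([ 1.09690174e+00,  8.78744380e-02,  1.37215297e+00,  3.42226153e-05,
        1.68356396e+00, -1.03098153e-01]), 'dq': array([ 3.29630616e-05, -3.86264375e-04, -1.68107264e-03, -9.76891274e-04,
        4.51221418e-04,  5.73564938e-05]), 'tau': array([ 1.74763423e-03, -3.53016472e+01, -3.14218140e+01, -1.87966457e-04,
        8.01653427e-03,  4.82137295e-06]), 'ee_pos': array([0.19910313, 0.51225853, 0.25223446]), 'tcp_rot': array([ 0.69477636,  0.12967119,  0.69520152, -0.13101924]), 'contact_force': array([ 0.04020773, -0.70737403, -0.00600104]), 'ft_torque': array([0.03636538, 0.05314708, 0.03154433]), 'width': 0.9998272481133063}
```

View pics/top0.png

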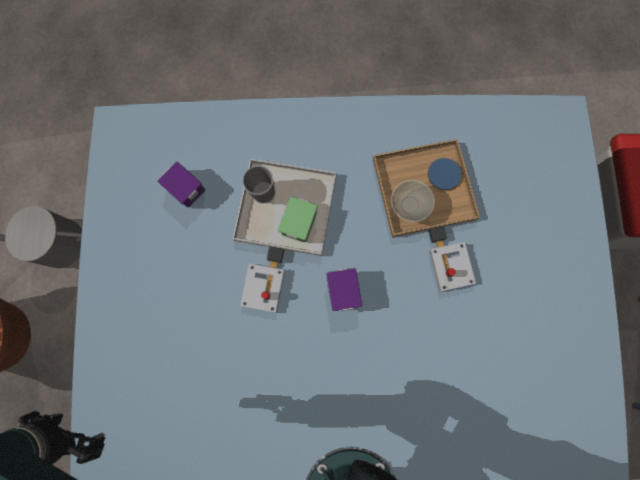

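View pics/side0.png

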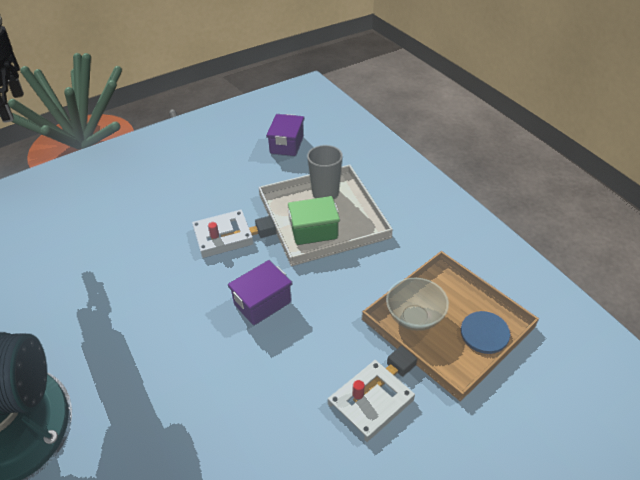

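The tub candidates in the top view are green (298,219), purple (182,185) and purple (344,289). Only the green one stands in a tray, the white left one, so the bolt to close is the left one, with its knob at (265,295). Next I'll get the plate's frame and one enlarged crop.

```bash
cat > m.py <<'E'
from h import *
im=cam("top"); save(im,"pics/crop1.png",(215,150,375,325),3.4)
hsv=cv2.cvtColor(im["frame"],cv2.COLOR_RGB2HSV)
def rect(mask,z,roi):
    x0,y0,x1,y1=roi; k=np.zeros(mask.shape,np.uint8); k[y0:y1,x0:x1]=mask[y0:y1,x0:x1]
    cs=cv2.findContours(k,cv2.RETR_EXTERNAL,cv2.CHAIN_APPROX_NONE)[0]; c=max(cs,key=cv2.contourArea)[:,0]
    w=np.array([onplane(im,*p,z)[:2] for p in c]); r=cv2.minAreaRect((w*1000).astype(np.float32))
    print(np.round(r[0],1),np.round(r[1],1),round(r[2],1)); print(cv2.boxPoints(r).round(0).tolist()); return w
w=rect((hsv[...,1]<45)&(hsv[...,2]>110),.02,(236,258,290,318))
w=rect((hsv[...,1]<60)&(hsv[...,2]>90),.024,(225,155,345,257))
w=rect((hsv[...,2]<75),.022,(262,240,290,266))
for n,roi in(("top",(215,150,375,325)),):
    g=((hsv[...,0]>40)&(hsv[...,0]<80)&(hsv[...,1]>80)).astype(np.uint8); rect(g,.062,roi)
E
python3 m.py
```

```text
[480.  201.3] [128.4 140.9] 89.3
[[409.0, 138.0], [550.0, 136.0], [551.0, 265.0], [410.0, 266.0]]
[681.3 151.1] [300.7 258.2] 88.4
[[548.0, 4.0], [806.0, -3.0], [815.0, 298.0], [557.0, 305.0]]
[558.3 168.8] [36.4 34.2] 77.4
[[538.0, 155.0], [571.0, 147.0], [579.0, 183.0], [546.0, 190.0]]
[584.2  99.9] [4.7 0. ] 88.8
[[584.0, 98.0], [584.0, 98.0], [584.0, 102.0], [584.0, 102.0]]
```

View pics/crop1.png

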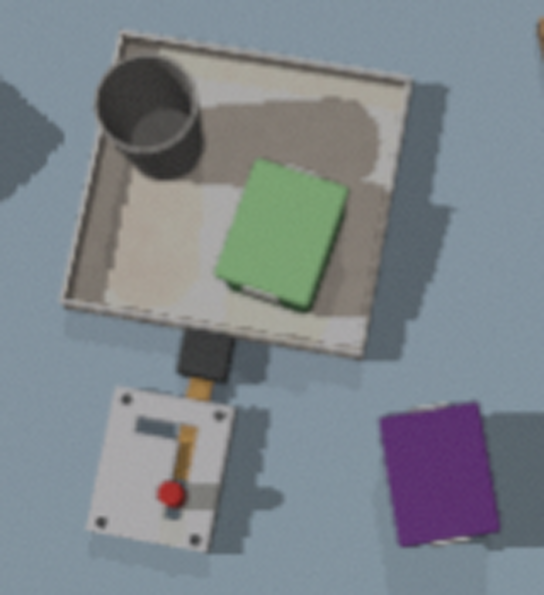

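```bash
cat > m2.py <<'E'
from h import *
im=cam("top")
P=lambda c,z:np.array([onplane(im,215+u/3.4-.35,150+v/3.4-.35,z)[:2]*1000 for u,v in c])
tray=P([(122,33),(411,78),(362,356),(64,304)],.024); mt=[(190,110),(190,-110),(-20,-110),(-20,110)]
pl=P([(117,388),(234,404),(207,551),(88,530)],.02); mp=[(-71,58),(-71,-28),(-174,-28),(-174,58)]
ke=np.array([[538,155],[571,147],[579,183],[546,190]]); mk=[(-54,-18),(-20,-18),(-20,18),(-54,18)]
def fit(W,M):
    W=np.array(W,float);M=np.array(M,float);w0=W.mean(0);m0=M.mean(0)
    U,S,V=np.linalg.svd((M-m0).T@(W-w0)); R=(U@V).T; t=w0-R@m0
    return R,t,W-(M@R.T+t)
for W,M in((tray,mt),(pl,mp),(np.r_[tray,pl,ke],mt+mp+mk)):
    R,t,e=fit(W,M); print(np.degrees(np.arctan2(R[1,0],R[0,0])).round(2),t.round(1),e.round(1).tolist())
    for k in((459.1,189.3),(460.3,188.7)): print("knob in tray",(R.T@(np.array(k)-t)).round(1))
E
python3 m2.py
```

```text
-10.92 [595.  161.6] [[-1.6, -1.3], [-0.6, 1.9], [1.0, 1.6], [1.1, -2.3]]
knob in tray [-138.7    1.5]
knob in tray [-137.4    1.1]
-10.39 [597.6 164.1] [[-1.5, -1.1], [1.1, 0.4], [0.1, 1.0], [0.3, -0.2]]
knob in tray [-140.7   -0.2]
knob in tray [-139.4   -0.6]
-11.13 [595.6 162. ] [[-2.5, -1.0], [-0.7, 2.1], [0.7, 1.0], [0.1, -2.8], [-0.5, 0.2], [3.2, 1.5], [2.0, 0.8], [1.0, -0.2], [-1.2, 0.2], [-1.5, -1.2], [-0.5, -0.6], [-0.1, -0.1]]
knob in tray [-139.2    0.4]
knob in tray [-137.9    0. ]
```

```bash
cat >> h.py <<'E'
from scipy.spatial.transform import Rotation as Ro
A=np.radians(-10.9); T=np.array([.5960,.1622])
def W(x,y,z): # tray mm -> world
    c,s=np.cos(A),np.sin(A); return [T[0]+(c*x-s*y)/1000,T[1]+(s*x+c*y)/1000,z]
def L(p):
    c,s=np.cos(A),np.sin(A); d=(np.array(p[:2])-T)*1000; return np.array([c*d[0]+s*d[1],-s*d[0]+c*d[1]]).round(1)
def quat(sgn):
    y=sgn*np.array([-np.sin(A),np.cos(A),0]); x=np.array([0,0,-1.]); 
    q=Ro.from_matrix(np.c_[x,y,np.cross(x,y)]).as_quat(); return q[[3,0,1,2]]
def st():
    o=get_obs(); print("t",round(o["time"],2),L(o["ee_pos"]),"z",o["ee_pos"][2].round(4),"F",np.round(o["contact_force"],2))
E
python3 - <<'E'
from h import *
q=get_obs()["qpos"]
for s in(1,-1):
    for p in(W(-190,0,.2),W(-190,0,.052),W(-110,0,.052),W(-95,-30,.052)):
        a=inverse_kinematics(p,quat(s)); print(s,None if a is None else a.round(2))
a=[inverse_kinematics(W(-190,0,.2),quat(s)) for s in(1,-1)]
s=min((1,-1),key=lambda s:abs(inverse_kinematics(W(-190,0,.2),quat(s))-q).max())
print(s); open("s.txt","w").write(str(s))
move_gripper(0.0,20)
reach(W(-190,0,.2),quat(s)); st()
movel(W(-190,0,.07),v=.15); movel(W(-190,0,.053),v=.05); hold(.2); st(); st()
save(cam("side"),"pics/side1.png",(140,150,340,300),4)
E
```

```text
1 [ 0.33 -0.11  1.67 -0.    1.58 -1.05]
1 [ 0.33  0.01  1.87 -0.    1.26 -1.05]
1 [ 0.25  0.15  1.71 -0.    1.28 -1.13]
1 [ 0.19  0.15  1.72 -0.    1.28 -1.2 ]
-1 [ 0.33 -0.11  1.67 -0.    1.58  2.09]
-1 [ 0.33  0.01  1.87 -0.    1.26  2.09]
-1 [ 0.25  0.15  1.71 -0.    1.28  2.01]
-1 [ 0.19  0.15  1.72 -0.    1.28  1.95]
1
t 2.39 [-190.2    0.7] z 0.2003 F [-0.53  0.44 -0.65]
t 4.1 [-1.898e+02  1.000e-01] z 0.0533 F [-0.17  0.19 -0.23]
t 4.1 [-1.898e+02  1.000e-01] z 0.0533 F [-0.17  0.19 -0.23]
```

View pics/side1.png

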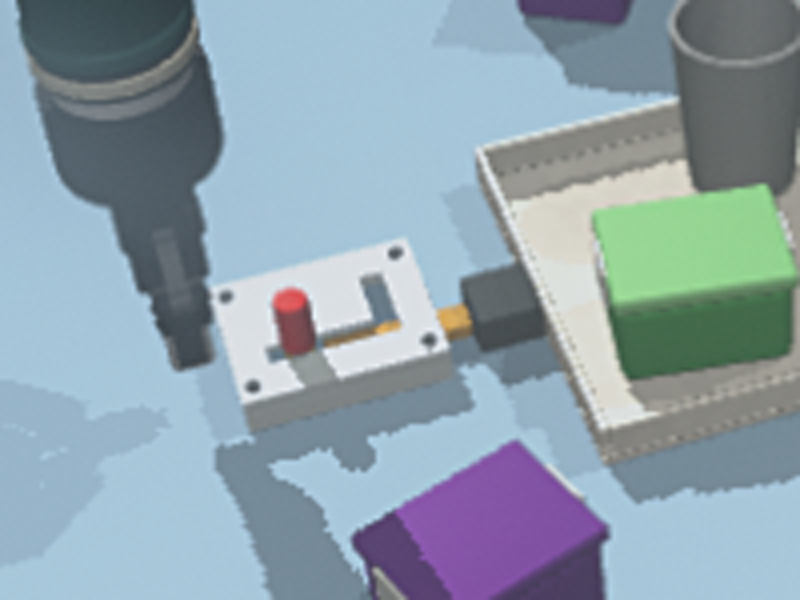

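The view shows the shut fingertips (crop 190,350) behind the plate, in line with the knob (295,320) and just above plate height. The way is clear, so I'm pushing forward.

Run:
```python
from h import *
print(movel(W(-166,0,.053),v=.04,f_stop=5)); st()
for x in range(-160,-110,8):
    r=movel(W(x,0,.053),v=.03,f_stop=6); print(x,r); st()
    if r: break
im=cam("side"); save(im,"pics/side2.png",(140,150,340,300),4)
```

```text
False
t 4.9 [-1.661e+02 -1.000e-01] z 0.0529 F [ 0.39  0.62 -0.92]
-160 False
t 5.25 [-159.8    0. ] z 0.0531 F [-0.15 -0.29 -0.41]
-152 False
t 5.67 [-1.518e+02 -1.000e-01] z 0.0529 F [-1.22  0.18  0.64]
-144 False
t 6.08 [-1.435e+02 -1.000e-01] z 0.053 F [-0.66 -0.46  0.11]
-136 False
t 6.5 [-135.4    0. ] z 0.0531 F [0.12 0.61 0.41]
-128 False
t 6.92 [-127.4    0. ] z 0.0531 F [-0.2   0.55  0.76]
-120 False
t 7.33 [-119.4    0. ] z 0.053 F [-0.23  0.38 -0.35]
-112 False
t 7.75 [-111.6   -0. ] z 0.053 F [ 0.24 -0.91  0.44]
```

View pics/side2.png

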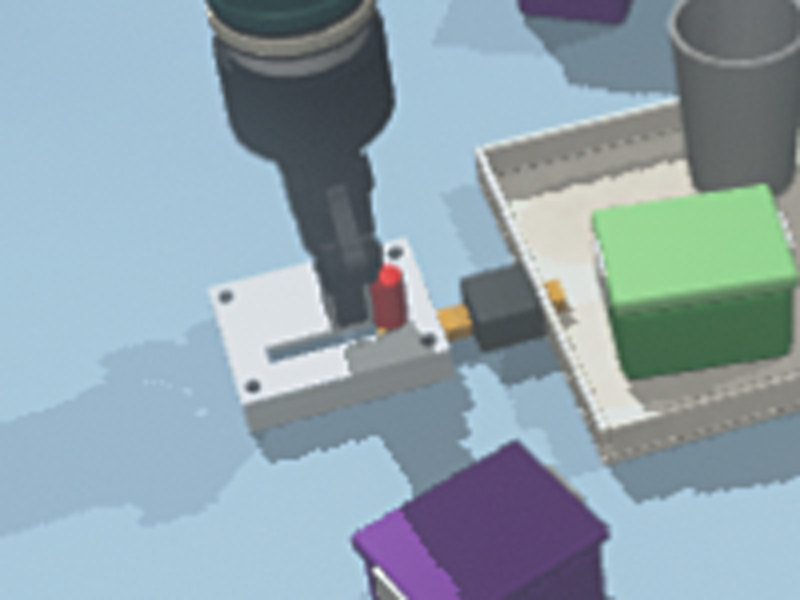

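The knob has moved with the fingers and is now close to the corner (crop 388,300). I'll ease forward until the slot end is felt lightly, then measure the knob.

```bash
cat >> h.py <<'E'
def knobs(n="side",z=.0525):
    im=cam(n); hsv=cv2.cvtColor(im["frame"],cv2.COLOR_RGB2HSV)
    m=(((hsv[...,0]<6)|(hsv[...,0]>174))&(hsv[...,1]>140)&(hsv[...,2]>70)).astype(np.uint8)
    N,_,s,c=cv2.connectedComponentsWithStats(m)
    for i in range(1,N):
        if 15<s[i,4]<400: print(n,s[i],L(onplane(im,*c[i],z)))
    return im
E
python3 - <<'E'
from h import *
for x in np.arange(-111,-104,1):
    r=movel(W(x,0,.053),v=.01,f_stop=5); hold(.1)
    f=np.mean([(hold(.02),get_obs()["contact_force"])[1] for _ in range(5)],0); print(x,r,f.round(2))
    if r or -(f[0]*np.cos(A)+f[1]*np.sin(A))>4: break
st(); knobs("side"); knobs("top")
E
```

```text
-111 False [-3.76  0.31  1.58]
-110 False [-5.99  0.5   3.29]
t 8.67 [-111.2   -0. ] z 0.0529 F [-5.51  0.19  3.41]
side [235 217   5   5  16] [-88.5  -0.8]
side [354 381  10   9  55] [ -13.5 -418. ]
top [448 269   7   6  37] [ -13.6 -414.7]
```

The light stop (about 6 N) came with the bolt at its forward end. Now I'll back off, go round to the -y side and look before pushing sideways.

Run:
```python
from h import *
movel(W(-125,0,.053),v=.1); movel(W(-130,0,.11),v=.2); movel(W(-95,-50,.11),v=.2)
knobs("side"); im=knobs("top"); save(im,"pics/top2.png",(215,200,335,320),5)
movel(W(-94,-50,.06),v=.2);movel(W(-94,-50,.053),v=.05); hold(.1); st()
im=knobs("side"); save(im,"pics/side3.png",(140,150,340,300),4)
```

```text
side [355 381   9   8  22] [ -10.7 -417.9]
top [448 269   7   7  37] [ -13.8 -414.9]
t 10.85 [-93.6 -49.9] z 0.0537 F [ 0.36 -0.19 -0.57]
side [354 381  10   9  46] [ -12.9 -418.2]
```

View pics/side3.png

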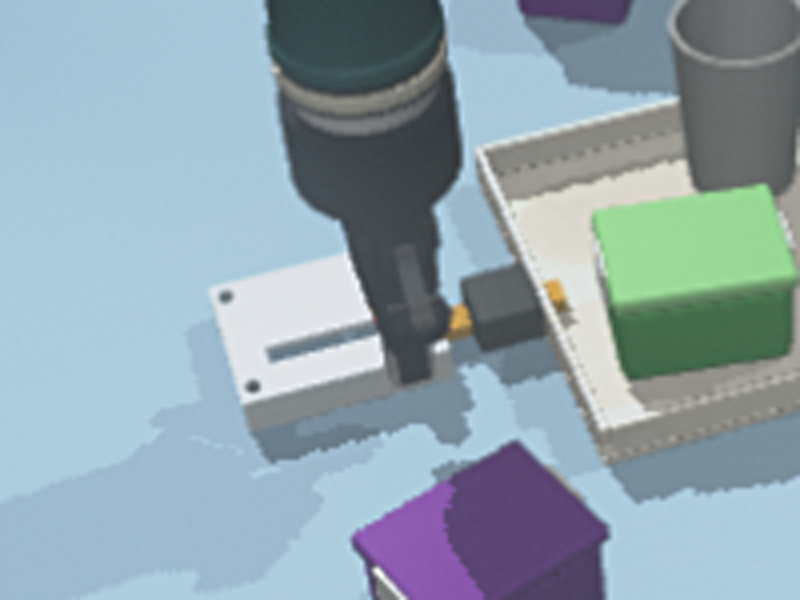

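View pics/top2.png

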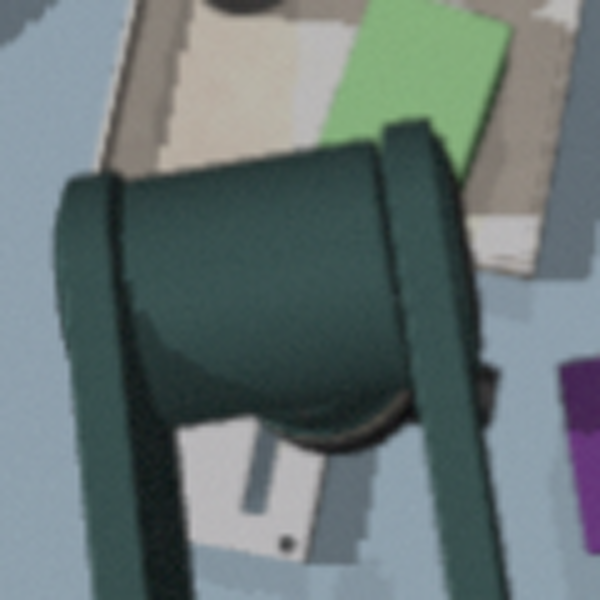

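The fingers sit on the -y side of the knob (crop 410,370), and the knob is hidden behind them. Both slot and keeper look right. I'm pushing sideways under a force guard.

Run:
```python
from h import *
def fav():
    f=np.mean([(hold(.02),get_obs()["contact_force"])[1] for _ in range(5)],0); return f.round(2)
for y in(-30,-24,-18,-12,-6,0,4):
    r=movel(W(-94,y,.053),v=.03,f_stop=6); print(y,r,fav())
    if r: break
st()
if not r:
  for y in np.arange(5,14,1):
    r=movel(W(-94,y,.053),v=.01,f_stop=5); f=fav(); print(y,r,f)
    if r or f[1]<-4: break
st(); im=knobs("side"); save(im,"pics/side4.png",(140,150,340,300),4)
```

```text
-30 False [0.01 0.22 0.13]
-24 False [ 0.12 -0.2   0.1 ]
-18 False [ 0.05 -1.59  0.23]
-12 False [ 0.31 -0.92 -0.62]
-6 False [ 0.62 -0.35 -0.46]
0 False [ 0.5  -0.68 -0.5 ]
4 False [-0.06 -1.18 -0.01]
t 14.33 [-94.    4.2] z 0.053 F [-0.6  -1.45  0.19]
5 False [-0.03 -1.5  -0.12]
6 False [-0.06 -2.31 -0.27]
7 False [ 0.46 -2.03 -0.03]
8 False [ 0.25 -2.04  0.31]
9 False [ 0.24 -1.74 -0.13]
10 False [ 0.32 -2.14 -0.71]
11 False [-0.04 -2.08 -0.37]
12 False [ 0.59 -1.68 -0.07]
13 False [-0.19 -5.43  0.53]
t 17.33 [-94.   12.4] z 0.053 F [-0.38 -5.38  0.31]
side [354 381  10   9  73] [ -13.2 -417.8]
```

View pics/side4.png

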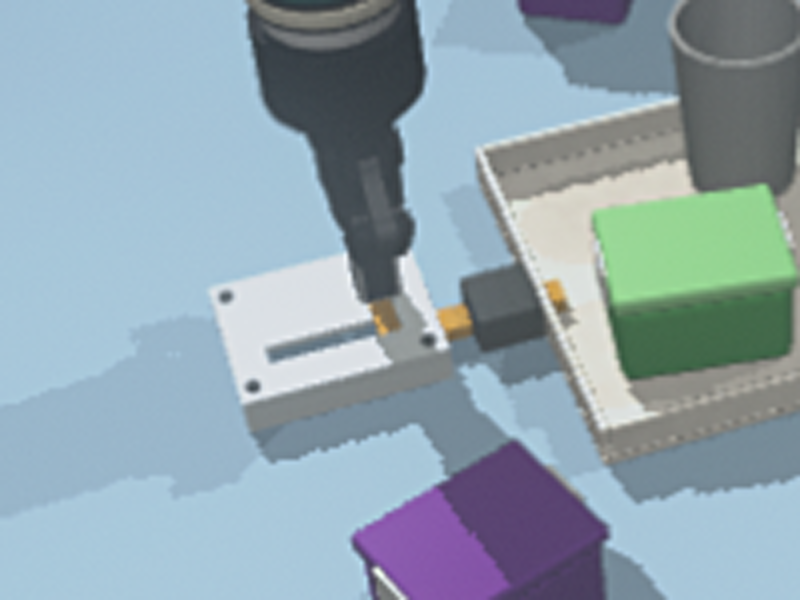

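The slot's stop was felt at about 5 N, after roughly 34 mm of knob travel. Now I'll retreat and check.

Run:
```python
from h import *
movel(W(-94,-15,.053),v=.1); movel(W(-96,-25,.15),v=.2); reach(W(-260,80,.25),quat(1)); 
q=get_obs()["qpos"].copy(); q[0]+=.9; movej(q); hold(.3); st()
im=knobs("side"); save(im,"pics/side5.png"); im2=knobs("top"); save(im2,"pics/top5.png",(215,150,375,325),3.4)
```

```text
t 21.12 [-646.   177.5] z 0.2483 F [ 0.49 -0.39 -0.5 ]
side [228 206   8   4  25] [-90.9  34.7]
side [354 381  10   9  74] [ -13.1 -417.6]
top [447 269   8   7  47] [ -14.9 -413.4]
top [252 270   7   7  38] [-93.2  33.8]
```

View pics/top5.png

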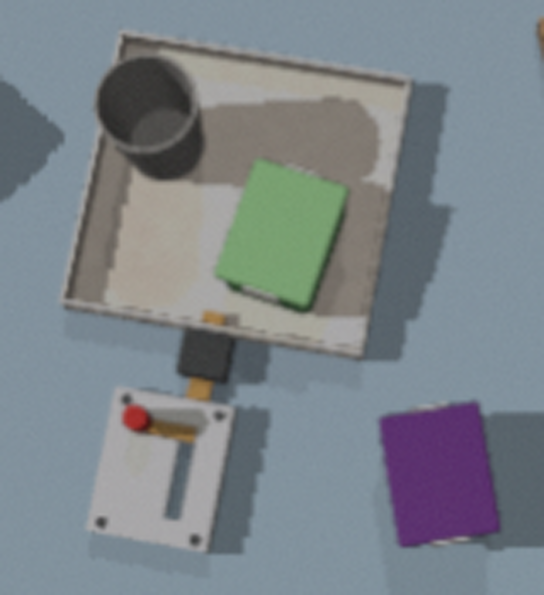

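View pics/side5.png

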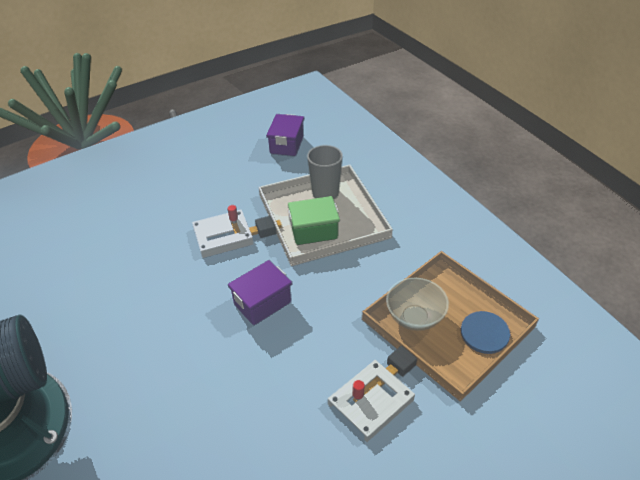

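The knob is at the end of the second leg (crop 136,418) and the bolt is in the keeper. Everything else is unmoved and the arm is clear.

```bash
python3 -c "
from rig import *
hand_in()"
```

```text
the job is handed in; nothing more can be done
```

The left (white) tray, the one holding the green tub, is bolted down, and the job is handed in. With the gripper shut, I pushed its knob forward to the corner, then from the -y side out to the end of the slot. At each end I stopped when the stop was lightly felt, at about 6 N forward and 5 N sideways.

- **Knob position:** my last top view puts it at (-93, 34) mm in the tray frame and the side view at (-91, 35), against a nominal (-95, 32) and a stop at 34. The two views differ by about 2 mm, within calibration, and both fit a knob resting at its stops.
- **Starting point:** before I touched it, the knob stood about 11 mm along the first leg, not at the slot's start.
- **Everything else:** the right bolt's knob stayed put within measuring noise, and the items on both trays look unmoved. The arm finished clear at about 21 s. No check failed.

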